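Put the swapped bar offcuts back in their own sample trays

TASK

The aluminium offcuts at the saw bench are standing in one another's trays; each tray shows on its ledge a thin slice of the section that belongs in it. Swap the misplaced offcuts round, first parking one in the empty spare tray, until every offcut stands in the tray with its own section and the spare tray is empty again. Keep every offcut upright all the time, and leave alone any that is already in its own tray.

Things in the scene. Friction and masses are not known exactly. Their poses are not given: they have to be found in the camera images.
- round_bar: Solid round aluminium bar offcut, 42 mm diameter, about 0.3 kg. 80 mm tall, standing on end, loose. Origin: centre of its lower end; z along its length, up. At the start it stands in one of the trays, its lower end on the tray floor.
- square_tube: Hollow square aluminium tube offcut, 40 x 40 mm outside (sides along its x and y), 5 mm wall, open end up, about 0.15 kg. 80 mm tall, standing on end, loose. Origin: centre of its lower end; z along its length, up. At the start it stands in one of the trays, its lower end on the tray floor.
- flat_bar: Solid flat aluminium bar offcut, section 48 mm (its x) by 20 mm (its y), about 0.2 kg. 80 mm tall, standing on end, loose. Origin: centre of its lower end; z along its length, up. At the start it stands in one of the trays, its lower end on the tray floor.
- i_beam: I-section (H from above) aluminium offcut: two flanges 44 mm long (its x) and 6 mm thick, 44 mm apart over their outer faces (its y), joined by a 6 mm web; about 0.16 kg. 80 mm tall, standing on end, loose. Origin: centre of its lower end; z along its length, up. At the start it stands in one of the trays, its lower end on the tray floor.
- tray_round: Fixed, does not move. Square shallow black tray, 74 x 74 mm outside, 66 x 66 mm inside, floor 4 mm thick, rim 16 mm above the bench. Origin: under the middle of the pocket, at bench height; z up. On its +x side sits a black ledge (12 mm high, reaching from 36 to 86 mm from the origin along the tray's +x), and fixed on it, centred 61 mm from the origin, an 8 mm thick aluminium sample slice showing a full disc, so this is the home tray of the round bar.
- tray_tube: Fixed, does not move. Square shallow black tray, 74 x 74 mm outside, 66 x 66 mm inside, floor 4 mm thick, rim 16 mm above the bench. Origin: under the middle of the pocket, at bench height; z up. On its +x side sits a black ledge (12 mm high, reaching from 36 to 86 mm from the origin along the tray's +x), and fixed on it, centred 61 mm from the origin, an 8 mm thick aluminium sample slice showing a hollow square, so this is the home tray of the square tube.
- tray_flat: Fixed, does not move. Square shallow black tray, 74 x 74 mm outside, 66 x 66 mm inside, floor 4 mm thick, rim 16 mm above the bench. Origin: under the middle of the pocket, at bench height; z up. On its +x side sits a black ledge (12 mm high, reaching from 36 to 86 mm from the origin along the tray's +x), and fixed on it, centred 61 mm from the origin, an 8 mm thick aluminium sample slice showing a plain narrow rectangle, so this is the home tray of the flat bar.
- tray_beam: Fixed, does not move. Square shallow black tray, 74 x 74 mm outside, 66 x 66 mm inside, floor 4 mm thick, rim 16 mm above the bench. Origin: under the middle of the pocket, at bench height; z up. On its +x side sits a black ledge (12 mm high, reaching from 36 to 86 mm from the origin along the tray's +x), and fixed on it, centred 61 mm from the origin, an 8 mm thick aluminium sample slice showing an H, so this is the home tray of the I-beam.
- tray_spare: Fixed, does not move. Square shallow black tray, 74 x 74 mm outside, 66 x 66 mm inside, floor 4 mm thick, rim 16 mm above the bench. Origin: under the middle of the pocket, at bench height; z up. No ledge and no sample: the spare tray, empty at the start.
There are look-alikes about, which are no part of the job. Leave any blue or green look-alike of the tray_round alone.

How it is judged:
On the way:
1. a misplaced offcut has been parked upright in the spare tray (((horizontal distance between round_bar and tray_spare below 0.025 m and z of round_bar in the frame of tray_spare between 0 and 0.009 m and angle between round_bar's own z axis and vertical below 0.1 rad) or (horizontal distance between square_tube and tray_spare below 0.025 m and z of square_tube in the frame of tray_spare between 0 and 0.009 m and angle between square_tube's own z axis and vertical below 0.1 rad) or (horizontal distance between flat_bar and tray_spare below 0.025 m and z of flat_bar in the frame of tray_spare between 0 and 0.009 m and angle between flat_bar's own z axis and vertical below 0.1 rad))), for 0.2 s.
At the end, for the whole second after the job is handed in: Each of the four offcuts stands in the tray that carries its own section: within 25 mm of the pocket's middle, lower end flat on the tray floor (within 5 mm), upright within 0.1 rad, at rest. The spare tray is thus empty (horizontal distance between round_bar and tray_round below 0.025 m and z of round_bar in the frame of tray_round between 0 and 0.009 m and angle between each of round_bar, square_tube, flat_bar, i_beam's own z axis and vertical below 0.1 rad and horizontal distance between square_tube and tray_tube below 0.025 m and z of square_tube in the frame of tray_tube between 0 and 0.009 m and horizontal distance between flat_bar and tray_flat below 0.025 m and z of flat_bar in the frame of tray_flat between 0 and 0.009 m and horizontal distance between i_beam and tray_beam below 0.025 m and z of i_beam in the frame of tray_beam between 0 and 0.009 m and linear speed of each of round_bar, square_tube, flat_bar, i_beam below 0.02 m/s); the robot touches nothing.
It fails at once if an offcut was tipped over or laid down (more than 0.6 rad from upright) (angle between any of round_bar, square_tube, flat_bar, i_beam's own z axis and vertical above 0.6 rad).
It fails at once if the I-beam, already in its own tray, was moved (more than 25 mm) (distance of i_beam from where it was at the start of the episode above 0.025 m).
It also fails if it takes over 128 s, if anything falls off the work surface, if the arm or the gripper's body presses on something with over 40 N, if the wrist force passes 120 N, or if a joint passes its speed limit or range.

ROBOT

A 6-joint arm with a two-finger parallel gripper is mounted at the origin on the work surface. World frame = base frame: x ahead of the robot, y to its left, z up, the work surface at z = 0. Lengths are in m, angles in rad, forces in N, time in s.
With the tool pointing down it reaches from about 0.425 to 1.125 m from the base axis. Payload 14.9 kg.
Tool frame: the origin (TCP) lies between the finger pads; the fingertips stand 19 mm ahead of it and the grasp point (between the pads) is the TCP (bot.finger_overhang is the distance from the TCP to the fingertips, in m); z points along the fingers, x is the direction in which the jaws open and shut, and the axes are right-handed (so a half turn about z gives the same grasp; the last joint's range is limited). The gripper opens to 91 mm and grips with 3 to 60 N. Pads are 32 mm wide; open, the fingers measure 118 mm over their backs; the gripper's body (76 mm by 178 mm) begins 60 mm behind the grasp point.
Start: joints at [1.245, 0.379, 1.734, -0, 1.028, -0.033], TCP at [0.202, 0.67, 0.233] pointing down, gripper open.
Joint ranges: [-2.77, 2.77], [-0.74, 2.19], [0, 2.66], [-1.06, 4.2], [0.31, 2.87], [-3.08, 3.08]. Speed limits (rad/s): [1.89, 1.89, 2.39, 3.14, 3.14, 3.14].

INTERFACE

Orientations are given as [roll, pitch, yaw] about the fixed x, y, z axes, in that order (R = Rz(yaw) Ry(pitch) Rx(roll)).
In Python, from cell import bot gives the robot as it stands.
- The arm moves only by the tool carry_out, never from a script. Its argument "rows" is a list of rows, each a list of 7 numbers: the shift along the tool's x, y, z in mm, then the turn, a rotation vector about the tool's x, y, z in rad, then the finger opening in mm, from 0 to 91.2. A call has 1 to 20 rows; each row is the pose to reach, as a shift and turn from the pose commanded when the call began, along the tool's axes at that moment; what a row does not reach only later rows make up. A row lasts 1/10 s, in which the tool goes at most 50 mm and 8.59 degrees, less where a joint would pass 70% of its speed; a pose out of reach is approached as far as the arm can. A call with a gripper value outside its range is refused whole. The fingers move at their own pace and stop on an object; "newtons" is the grip in N (left out, the last holds). Time passes only in rows, so rows that repeat a pose let the fingers close. It gives the time, the measured TCP pose, the force and the opening at its end, in the units of the state.
- bot.state(): the state, without advancing time (a new reading comes with each control period).
- bot.get_image(name): name is "scene" or "side" or "wrist"; returns a dict with "color" (400x640x3 uint8, blue, green, red), "range_z" (400x640 float32, m along the optical axis (not along the pixel's ray), 0 where there is no reading), "camera_matrix" (3x3 intrinsics, pixels), "cam_to_world" (4x4, takes a point from camera to world coordinates); the wrist camera has in their place "T_tool_cam" (4x4, takes a point from camera to tool coordinates, whose origin is the TCP and whose axes are the tool frame's). Camera axes: x right, y up, looking along -z (the intrinsics and any distortion apply to the point x, -y, -z); pixel columns grow to the right and rows downward; lengths in m; the calibration is good to about 2 mm. A picture is of the moment at which its call begins: read the wrist's pose just before it.
- bot.hand_in(): hands the job in, once; it reports no verdict.
The state is a dict: "t": time; "qpos": joint angles; "dq": joint speeds; "effort": joint torques, N m; "tcp_pos": TCP position; "tcp_rot": TCP orientation; "ft_force": force on the tool from outside, world axes, zero at the start; "torque": the same for the moment, N m; "grip_width": opening from 0.0 (shut) to 1.0 (fully open).
Only numpy, scipy, OpenCV 4.12 (cv2) and the standard library are available. Lean on these libraries where they do the work, as an engineer would, in place of code of your own. Each camera call takes 0.05 s, during which the arm holds its last target.

## Working session

There is one attempt and no reset: what is moved stays moved. The work goes in short steps, Python scripts to look and compute and a tool call to move; the robot and the scene stay as the last step left them, time stands still between calls to the robot, and variables do not carry over. Pictures are saved under pics/ and viewed, and the job is handed in when it is done.

Besides the shell and the picture viewer there is one more tool, called after ">>>" in YAML: its name, and indented under it one key for each argument. carry_out: Moves the arm, as the interface text tells. Its arguments: {"type":"object","properties":{"rows":{"type":"array","items":{"type":"array","items":{"type":"number"}}},"newtons":{"type":"number"}},"required":["rows"]}

```bash
ls; mkdir -p pics
python3 - <<'E'
from cell import bot
import cv2
print(bot.state())
for n in ("scene","side","wrist"):
    im=bot.get_image(n); cv2.imwrite(f"pics/{n}0.png",im["color"])
    print(n,im["camera_matrix"],im.get("cam_to_world",im.get("T_tool_cam")))
E
```

```text
pics
{'t': 0.0, 'qpos': array([ 1.24469183e+00,  3.79404445e-01,  1.73478579e+00, -1.10124905e-05,
        1.02851985e+00, -3.33337847e-02]), 'dq': array([ 0.00181548,  0.00028293,  0.00257968, -0.0006676 ,  0.00103681,
       -0.00053857]), 'effort': array([-1.06567473e-03, -7.63749433e+01, -4.34358287e+01,  6.49823667e-02,
        4.27236187e-02, -5.94050334e-05]), 'tcp_pos': array([0.2019313 , 0.66983963, 0.23228865]), 'tcp_rot': array([-3.14156483e+00,  1.11712749e-03,  1.27803132e+00]), 'ft_force': array([-0.32301978,  0.98610873, -0.36484199]), 'torque': array([0.04505457, 0.03347501, 0.01038435]), 'grip_width': 1.0018587199665732}
scene [[371.99153292   0.         314.61478253]
 [  0.         371.99153292 201.73114624]
 [  0.           0.           1.        ]] [[ 0.43555545 -0.75358466  0.49234297  0.99776408]
 [ 0.90013649  0.36873132 -0.23192997 -0.09024086]
 [-0.00676341  0.54419424  0.83893199  0.98541036]
 [ 0.          0.          0.          1.        ]]
side [[488.63397663   0.         317.38599889]
 [  0.         488.63397663 185.05593353]
 [  0.           0.           1.        ]] [[ 0.85304946  0.2513818  -0.45728964 -0.21541338]
 [-0.52125088  0.45176087 -0.72402323 -0.86504212]
 [ 0.0245793   0.85599025  0.51640735  0.7979548 ]
 [ 0.          0.          0.          1.        ]]
wrist [[283.24861899   0.         319.06233268]
 [  0.         283.24861899 198.52536148]
 [  0.           0.           1.        ]] [[ 9.99999452e-01 -3.70934870e-04  9.79423511e-04  2.88958794e-04]
 [-6.68470934e-05 -9.55877402e-01 -2.93765873e-01 -8.34255638e-02]
 [ 1.04517681e-03  2.93765647e-01 -9.55876902e-01 -1.52549710e-01]
 [ 0.00000000e+00  0.00000000e+00  0.00000000e+00  1.00000000e+00]]
```

View pics/scene0.png

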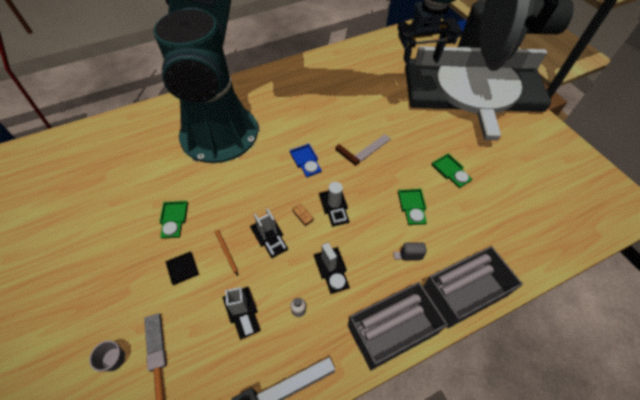

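View pics/side0.png

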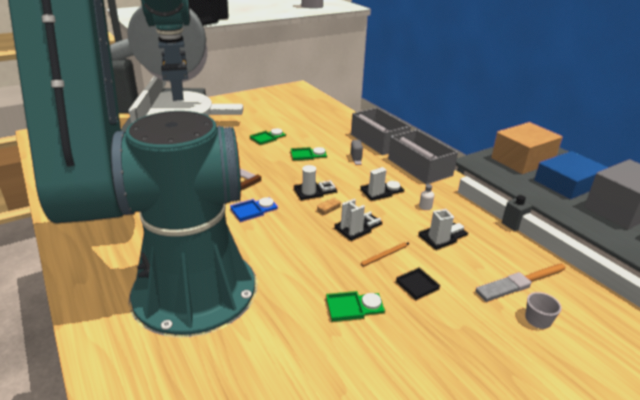

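View pics/wrist0.png

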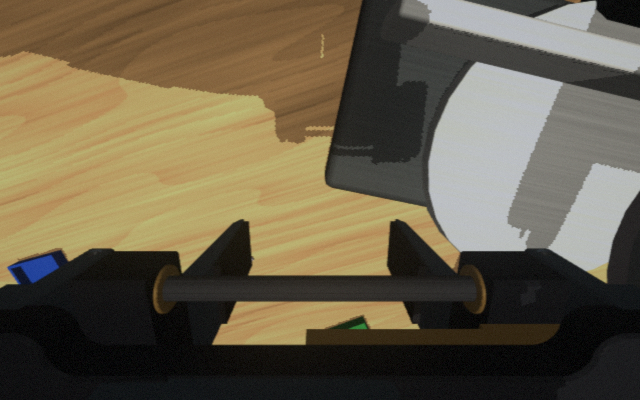

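```bash
cat > h.py <<'E'
import numpy as np, cv2
from cell import bot
def cam(name):
    s=bot.state(); im=bot.get_image(name)
    if name=="wrist":
        from scipy.spatial.transform import Rotation as R
        T=np.eye(4);T[:3,:3]=R.from_euler('xyz',s["tcp_rot"]).as_matrix();T[:3,3]=s["tcp_pos"]
        im["cam_to_world"]=T@im["T_tool_cam"]
    return im
def ray(im,uv):
    K=im["camera_matrix"];T=im["cam_to_world"];uv=np.atleast_2d(uv).astype(float)
    d=np.c_[(uv[:,0]-K[0,2])/K[0,0],-(uv[:,1]-K[1,2])/K[1,1],-np.ones(len(uv))]
    return T[:3,3],d@T[:3,:3].T
def plane(im,uv,z):
    o,d=ray(im,uv); return o+d*((z-o[2])/d[:,2])[:,None]
def cloud(im):
    z=im["range_z"];v,u=np.mgrid[:z.shape[0],:z.shape[1]]
    o,d=ray(im,np.c_[u.ravel(),v.ravel()])
    return (o+d*z.reshape(-1,1)).reshape(*z.shape,3)
E
python3 - <<'E'
from h import *
im=cam("scene");c=im["color"][170:350,150:370]
cv2.imwrite("pics/crop.png",cv2.resize(c,None,fx=3.3,fy=3.3,interpolation=cv2.INTER_CUBIC))
m=(im["color"].max(2)<50).astype(np.uint8)
P=cloud(im)
n,l,st,ce=cv2.connectedComponentsWithStats(m)
for i in range(1,n):
    x,y,w,h,a=st[i]
    if a>150 and 150<ce[i][0]<370 and 170<ce[i][1]<350:
        pts=P[l==i]; print(ce[i].round(1),a,np.median(pts,0).round(3),pts.min(0).round(3),pts.max(0).round(3))
for uv in [(182,267),(335,205),(235,295),(330,250),(337,282)]: print(uv,P[uv[1],uv[0]], im["range_z"][uv[1],uv[0]])
E
```

```text
[331.4 205.3] 268 [0.459 0.215 0.008] [ 0.406  0.191 -0.001] [0.533 0.266 0.06 ]
[266.3 234.8] 309 [0.468 0.001 0.006] [ 0.419 -0.09  -0.   ] [0.998 0.041 0.985]
[330.8 268.6] 455 [0.645 0.114 0.007] [ 0.588 -0.09  -0.   ] [0.998 0.166 0.985]
[181.6 267.9] 633 [ 0.458 -0.253  0.005] [ 0.423 -0.287 -0.001] [ 0.998 -0.09   0.985]
[245.4 313.4] 507 [ 0.657 -0.125  0.011] [ 0.595 -0.176  0.001] [ 0.998 -0.09   0.985]
(182, 267) [ 0.45550745 -0.25191442  0.00483331] 1.0521168
(335, 205) [0.46820114 0.22853576 0.01757729] 1.1466066
(235, 295) [ 0.61575173 -0.14145442  0.04734349] 0.96317744
(330, 250) [0.62570359 0.1284362  0.08642131] 0.9880898
(337, 282) [0.69037739 0.11891993 0.01646565] 1.012729
```

View pics/crop.png

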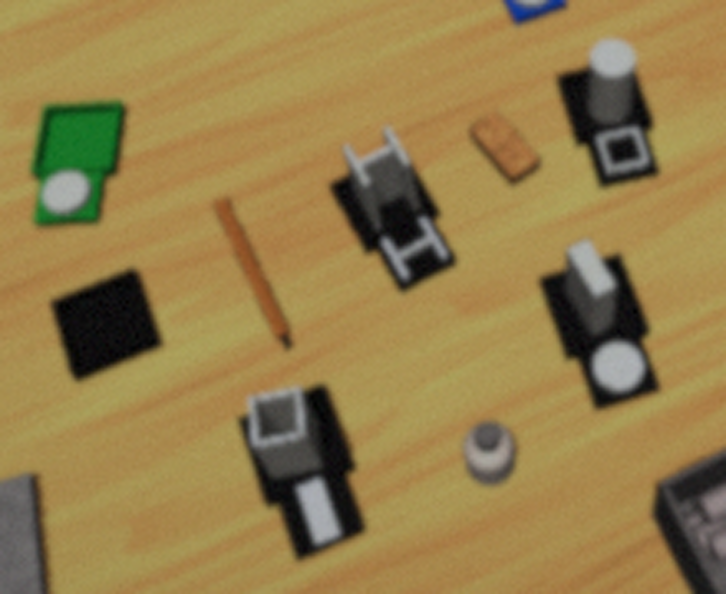

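```bash
cat >> h.py <<'E'
from scipy.spatial.transform import Rotation as R
def go(x,y,z,yaw):
    s=bot.state();A=R.from_euler('xyz',s["tcp_rot"]);B=R.from_euler('xyz',[np.pi,0,yaw])
    d=A.inv().apply(np.array([x,y,z])-s["tcp_pos"])*1000
    print("shift",d.round(1),"turn",(A.inv()*B).as_rotvec().round(3),"rows",np.linalg.norm(d)/50)
E
python3 - <<'E'
from h import *
go(0.65,0,0.42,np.pi/2)
im=cam("scene");c=im["color"];P=cloud(im)
hsv=cv2.cvtColor(c,cv2.COLOR_BGR2HSV)
for zlo,zhi,zp in[(.075,.095,.084),(.016,.026,.020)]:
    m=((hsv[...,1]<60)&(c.max(2)>90)&(P[...,2]>zlo)&(P[...,2]<zhi)&(im["range_z"]>0)).astype(np.uint8)
    n,l,st,ce=cv2.connectedComponentsWithStats(m)
    for i in range(1,n):
        if st[i][4]>25 and 150<ce[i][0]<370 and 170<ce[i][1]<350:
            pts=P[l==i];print(zp,ce[i].round(1),st[i][4],plane(im,ce[i],zp).round(3),pts.mean(0).round(3))
E
```

```text
shift [-512.3  622.3 -187.1] turn [-0.     0.001 -0.293] rows 16.549569454460702
0.084 [335.1 187.6] 134 [[0.45  0.235 0.084]] [0.45  0.235 0.084]
0.084 [263.8 217.4] 94 [[0.453 0.008 0.084]] [0.453 0.008 0.083]
0.084 [328.7 251.2] 136 [[0.626 0.124 0.084]] [0.626 0.124 0.084]
0.084 [233.6 296.3] 152 [[ 0.632 -0.144  0.084]] [ 0.632 -0.144  0.083]
0.02 [338.2 215. ] 83 [[0.506 0.22  0.02 ]] [0.506 0.22  0.02 ]
0.02 [169.4 227.7] 139 [[ 0.325 -0.251  0.02 ]] [ 0.325 -0.25   0.021]
0.02 [274.7 244.7] 88 [[0.514 0.009 0.02 ]] [0.514 0.009 0.02 ]
0.02 [336.9 280.4] 177 [[0.687 0.12  0.02 ]] [0.687 0.12  0.02 ]
0.02 [153.5 343.3] 702 [[ 0.633 -0.366  0.02 ]] [ 0.632 -0.366  0.019]
0.02 [246.  324.3] 156 [[ 0.69  -0.143  0.02 ]] [ 0.69  -0.143  0.02 ]
```

>>> carry_out:
  rows:
    - [-30, 40, -40, 0, 0, 0, 90]
    - [-60, 80, -80, 0, 0, -0.05, 90]
    - [-90, 115, -110, 0, 0, -0.1, 90]
    - [-120, 150, -140, 0, 0, -0.15, 90]
    - [-150, 185, -170, 0, 0, -0.2, 90]
    - [-180, 220, -187, 0, 0, -0.25, 90]
    - [-210, 255, -187, 0, 0, -0.293, 90]
    - [-240, 290, -187, 0, 0, -0.293, 90]
    - [-270, 328, -187, 0, 0, -0.293, 90]
    - [-300, 365, -187, 0, 0, -0.293, 90]
    - [-330, 400, -187, 0, 0, -0.293, 90]
    - [-360, 437, -187, 0, 0, -0.293, 90]
    - [-390, 474, -187, 0, 0, -0.293, 90]
    - [-420, 510, -187, 0, 0, -0.293, 90]
    - [-450, 547, -187, 0, 0, -0.293, 90]
    - [-480, 584, -187, 0, 0, -0.293, 90]
    - [-512, 622, -187, 0, 0, -0.293, 90]
    - [-512, 622, -187, 0, 0, -0.293, 90]
    - [-512, 622, -187, 0, 0, -0.293, 90]
    - [-512, 622, -187, 0, 0, -0.293, 90]

```text
t: 2.25
tcp_pos: [0.6493, 0.0011, 0.4198]
tcp_rot: [-3.141, -0.0, 1.571]
ft_force: [0.6, -0.3, 0.7]
grip_width: 0.985
```

Run:
```python
from h import *
s=bot.state();print(s["tcp_pos"],s["tcp_rot"],s["t"],s["ft_force"])
im=cam("wrist");cv2.imwrite("pics/w1.png",im["color"])
np.savez("w1.npz",**im)
```

```text
[0.64931769 0.00114334 0.41976316] [-3.14113128e+00 -2.38062010e-04  1.57103137e+00] 2.25 [ 0.61777222 -0.27726704  0.73567645]
```

View pics/w1.png

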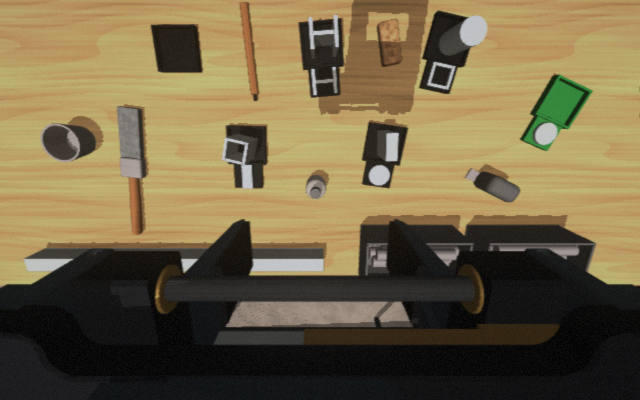

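```bash
cat > meas.py <<'E'
from h import *
def run(im):
    c=im["color"];P=cloud(im);hsv=cv2.cvtColor(c,cv2.COLOR_BGR2HSV)
    ok=(im["range_z"]>0)&(np.arange(400)[:,None]<215)
    out=[]
    for nm,zlo,zhi,zp in[("top",.076,.092,.084),("sample",.0165,.026,.020)]:
        m=((hsv[...,1]<70)&(c.max(2)>100)&(P[...,2]>zlo)&(P[...,2]<zhi)&ok).astype(np.uint8)
        n,l,st,ce=cv2.connectedComponentsWithStats(m)
        for i in range(1,n):
            if st[i][4]<60: continue
            v,u=np.nonzero(l==i);p=plane(im,np.c_[u,v],zp)
            r=cv2.minAreaRect((p[:,:2]*1000).astype(np.float32))
            if not(300<r[0][0]<800 and max(r[1])<70): continue
            print(nm,ce[i].round(),"rect c",np.round(r[0],1),"size",np.round(r[1],1),"ang",round(r[2],1),"medz",np.median(P[l==i][:,2]).round(4))
    m=((c.max(2)<75)&(P[...,2]<.03)&(P[...,2]>-.02)&ok&(hsv[...,0]>=0)).astype(np.uint8)
    n,l,st,ce=cv2.connectedComponentsWithStats(m)
    for i in range(1,n):
        if st[i][4]<300: continue
        sel=(l==i)&(P[...,2]<.03)
        v,u=np.nonzero(sel);p=plane(im,np.c_[u,v],.012)
        r=cv2.minAreaRect((p[:,:2]*1000).astype(np.float32))
        print("dark",ce[i].round(),st[i][4],"c",np.round(r[0],1),"size",np.round(r[1],1),"ang",round(r[2],1))
E
python3 - <<'E'
from meas import *
im=dict(np.load("w1.npz")); run(im)
E
```

```text
top [324.  32.] rect c [449.8   8.1] size [43.6 43.7] ang 4.1 medz 0.0847
top [473.  30.] rect c [447.6 235.9] size [40.6 41.6] ang 46.4 medz 0.0846
top [392. 147.] rect c [623.8 124.7] size [47.6 21. ] ang 1.6 medz 0.0846
top [235. 151.] rect c [ 630.6 -143.5] size [39.5 39.8] ang 76.4 medz 0.0849
sample [441.  75.] rect c [503.6 220. ] size [41.2 40.2] ang 78.8 medz 0.0203
sample [324.  80.] rect c [512.4  10.3] size [42.5 43.3] ang 5.0 medz 0.0208
sample [546. 133.] rect c [605.1 433. ] size [41.6 40.9] ang 12.6 medz 0.0203
sample [247. 176.] rect c [ 689.8 -142.5] size [19.5 46.9] ang 89.8 medz 0.0208
sample [379. 175.] rect c [686.4 120.2] size [40.8 39.8] ang 3.0 medz 0.0206
dark [441.  47.] 1682 c [467.5 226.4] size [ 77.5 124.9] ang 78.9
dark [321.  61.] 1724 c [476.1   6.9] size [123.7  73. ] ang 4.7
dark [177.  48.] 2075 c [ 458.5 -252.6] size [73.7 79.3] ang 0.0
dark [380. 149.] 1200 c [649.6 124.7] size [ 75.1 121.8] ang 82.2
dark [253. 148.] 1022 c [ 651.9 -140.7] size [ 74.5 122.4] ang 89.4
dark [ 63. 142.] 317 c [ 623.7 -498.2] size [54.6 31.7] ang 6.4
```

>>> carry_out:
  rows:
    - [33, -28, 28, 0, 0, 0, 90]
    - [67, -57, 57, 0, 0, 0, 90]
    - [100, -86, 86, 0, 0, 0, 90]
    - [134, -115, 114, 0, 0, 0, 90]
    - [168, -144, 143, 0, 0, 0, 90]
    - [201, -172, 171, 0, 0, 0, 90]
    - [235, -201, 200, 0, 0, 0, 90]
    - [235, -201, 200, 0, 0, 0, 90]
    - [235, -201, 230, 0, 0, 0, 90]
    - [235, -201, 260, 0, 0, 0, 90]
    - [235, -201, 290, 0, 0, 0, 90]
    - [235, -201, 320, 0, 0, 0, 90]
    - [235, -201, 345, 0, 0, 0, 90]
    - [235, -201, 365, 0, 0, 0, 90]
    - [235, -201, 365, 0, 0, 0, 90]
    - [235, -201, 365, 0, 0, 0, 90]

```text
t: 3.9
tcp_pos: [0.4489, 0.2359, 0.0557]
tcp_rot: [3.141, -0.0, 1.572]
ft_force: [-0.2, 0.1, 0.5]
grip_width: 0.985
```

Run:
```python
from h import *
im=cam("wrist");cv2.imwrite("pics/w2.png",im["color"])
```

```text
(no output)
```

View pics/w2.png

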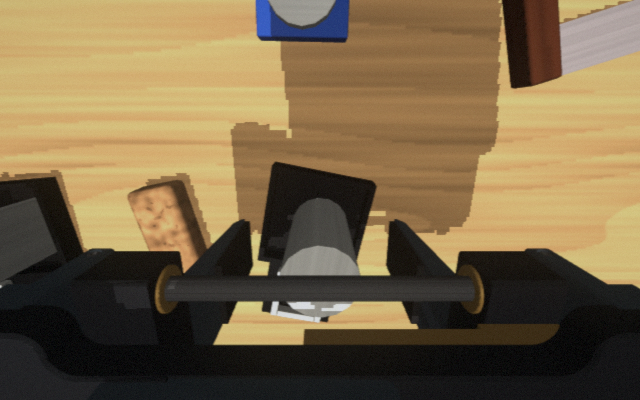

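>>> carry_out:
  rows:
    - [0, 0, 0, 0, 0, 0, 35]
    - [0, 0, 0, 0, 0, 0, 30]
    - [0, 0, 0, 0, 0, 0, 30]
    - [0, 0, 0, 0, 0, 0, 30]
    - [0, 0, 0, 0, 0, 0, 30]
    - [0, 0, 0, 0, 0, 0, 30]
    - [0, 0, 0, 0, 0, 0, 30]
    - [0, 0, -15, 0, 0, 0, 30]
    - [0, 0, -30, 0, 0, 0, 30]
  newtons: 30

```text
t: 4.85
tcp_pos: [0.4484, 0.2352, 0.0857]
tcp_rot: [-3.14, 0.001, 1.571]
ft_force: [-0.1, 0.9, -2.7]
grip_width: 0.455
```

>>> carry_out:
  rows:
    - [0, 0, -40, 0, 0, 0, 30]
    - [0, 0, -80, 0, 0, 0, 30]
    - [0, 0, -115, 0, 0, 0, 30]
    - [-20, 10, -115, 0, 0, 0, 30]
    - [-55, 25, -115, 0, 0, 0, 30]
    - [-95, 40, -115, 0, 0, 0, 30]
    - [-135, 50, -115, 0, 0, 0, 30]
    - [-175, 60, -115, 0, 0, 0, 30]
    - [-215, 60, -115, 0, 0, 0, 30]
    - [-255, 60, -115, 0, 0, 0, 30]
    - [-295, 60, -115, 0, 0, 0, 30]
    - [-335, 50, -115, 0, 0, 0, 30]
    - [-375, 40, -115, 0, 0, 0, 30]
    - [-415, 30, -115, 0, 0, 0, 30]
    - [-450, 20, -115, 0, 0, 0, 30]
    - [-475, 12, -115, 0, 0, 0, 30]
    - [-487, 9, -115, 0, 0, 0, 30]
    - [-487, 9, -115, 0, 0, 0, 30]
    - [-487, 9, -115, 0, 0, 0, 30]

```text
t: 6.75
tcp_pos: [0.458, -0.251, 0.2004]
tcp_rot: [3.141, -0.0, 1.571]
ft_force: [-0.0, 0.3, -3.8]
grip_width: 0.455
```

Run:
```python
from h import *
for n in("wrist","scene"):
    im=cam(n);cv2.imwrite(f"pics/{n}3.png",im["color"])
```

```text
(no output)
```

View pics/wrist3.png

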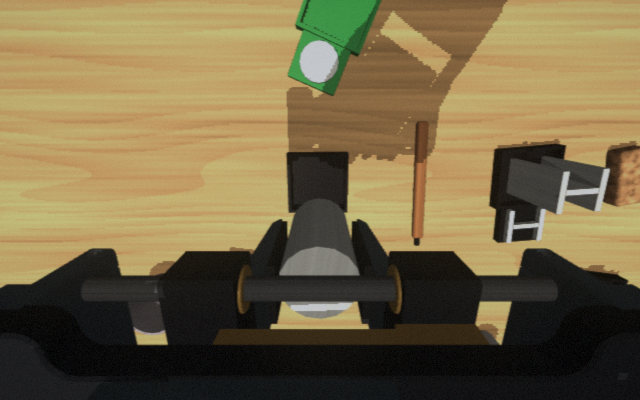

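>>> carry_out:
  rows:
    - [0, 0, 35, 0, 0, 0, 30]
    - [0, 0, 70, 0, 0, 0, 30]
    - [0, 0, 100, 0, 0, 0, 30]
    - [0, 0, 125, 0, 0, 0, 30]
    - [0, 0, 136, 0, 0, 0, 30]
    - [0, 0, 141, 0, 0, 0, 30]
    - [0, 0, 144, 0, 0, 0, 30]
    - [0, 0, 144, 0, 0, 0, 30]
    - [0, 0, 144, 0, 0, 0, 30]
    - [0, 0, 144, 0, 0, 0, 44]
    - [0, 0, 144, 0, 0, 0, 50]
    - [0, 0, 144, 0, 0, 0, 70]
    - [0, 0, 144, 0, 0, 0, 90]
    - [0, 0, 144, 0, 0, 0, 90]
    - [0, 0, 110, 0, 0, 0, 90]
    - [0, 0, 70, 0, 0, 0, 90]
    - [0, 0, 30, 0, 0, 0, 90]
    - [0, 0, 0, 0, 0, 0, 90]
    - [0, 0, 0, 0, 0, 0, 90]

```text
t: 8.75
tcp_pos: [0.4597, -0.2527, 0.204]
tcp_rot: [3.136, 0.003, 1.571]
ft_force: [0.9, -0.1, -0.8]
grip_width: 0.988
```

Run:
```python
from h import *
for n in("wrist","scene"):
    im=cam(n);cv2.imwrite(f"pics/{n}4.png",im["color"])
c=im["color"][170:350,150:370]
cv2.imwrite("pics/crop4.png",cv2.resize(c,None,fx=3.3,fy=3.3,interpolation=cv2.INTER_CUBIC))
go(.6306,-.1435,.20,np.radians(76.4))
```

```text
shift [108.1 172.7   0.3] turn [0.001 0.    0.238] rows 4.074513391170546
```

View pics/crop4.png

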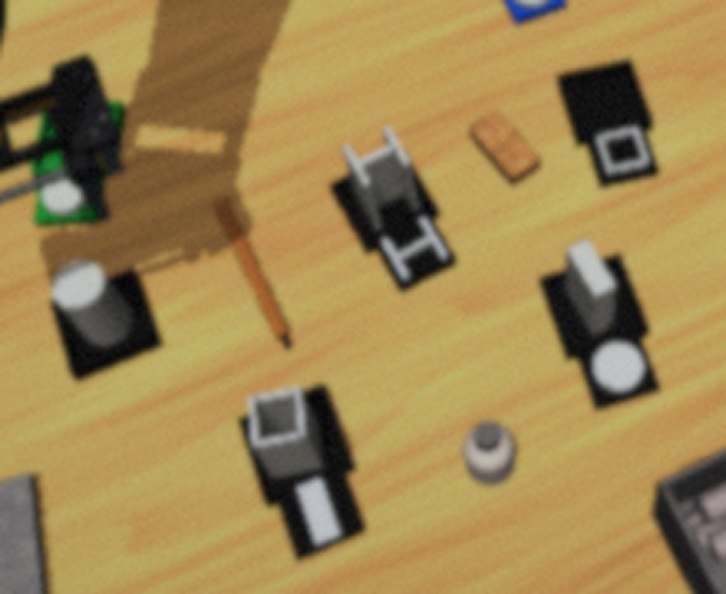

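>>> carry_out:
  rows:
    - [22, 34, 0, 0, 0, 0.05, 90]
    - [43, 69, 0, 0, 0, 0.1, 90]
    - [65, 104, 0, 0, 0, 0.15, 90]
    - [86, 138, 0, 0, 0, 0.2, 90]
    - [108, 173, 0, 0, 0, 0.238, 90]
    - [108, 173, 0, 0, 0, 0.238, 90]
    - [108, 173, 0, 0, 0, 0.238, 90]

```text
t: 9.55
tcp_pos: [0.6303, -0.1428, 0.1978]
tcp_rot: [-3.139, -0.0, 1.335]
ft_force: [0.9, 0.1, -0.9]
grip_width: 0.985
```

Run:
```python
from h import *
im=cam("wrist");cv2.imwrite("pics/w5.png",im["color"])
go(.6306,-.1435,.055,np.radians(76.4))
```

```text
shift [1.000e-01 1.300e+00 1.431e+02] turn [-0.003  0.     0.   ] rows 2.8624997087340547
```

View pics/w5.png

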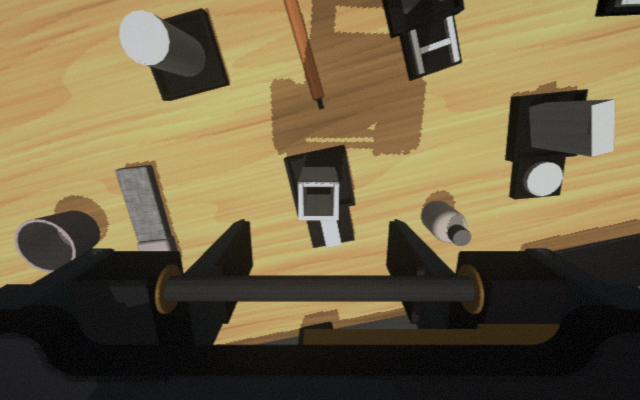

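Run:
```python
from h import *
im=dict(np.load("w1.npz"));P=cloud(im)
q=P[172:202,304:330].reshape(-1,3);q=q[q[:,2]>.012];print(q.min(0),q.max(0))
```

```text
[ 0.56603311 -0.02437194  0.01279965] [0.72643323 0.01452107 0.57235119]
```

>>> carry_out:
  rows:
    - [0, 1, 35, 0, 0, 0, 90]
    - [0, 1, 70, 0, 0, 0, 90]
    - [0, 1, 100, 0, 0, 0, 90]
    - [0, 1, 125, 0, 0, 0, 90]
    - [0, 1, 143, 0, 0, 0, 90]
    - [0, 1, 143, 0, 0, 0, 90]
    - [0, 1, 143, 0, 0, 0, 90]
    - [0, 1, 143, 0, 0, 0, 35]
    - [0, 1, 143, 0, 0, 0, 30]
    - [0, 1, 143, 0, 0, 0, 30]
    - [0, 1, 143, 0, 0, 0, 30]
    - [0, 1, 143, 0, 0, 0, 30]
    - [0, 1, 143, 0, 0, 0, 30]
    - [0, 1, 143, 0, 0, 0, 30]
    - [0, 1, 128, 0, 0, 0, 30]
    - [0, 1, 110, 0, 0, 0, 30]
    - [0, 1, 70, 0, 0, 0, 30]
    - [0, 1, 30, 0, 0, 0, 30]
    - [0, 1, 0, 0, 0, 0, 30]
    - [0, 1, 0, 0, 0, 0, 30]
  newtons: 25

```text
t: 11.6
tcp_pos: [0.6342, -0.1444, 0.2064]
tcp_rot: [3.133, 0.0, 1.333]
ft_force: [1.4, 0.2, -1.2]
grip_width: 0.44
```

Run:
```python
from h import *
print(bot.state()["tcp_pos"])
go(.4437,.2315,.20,np.radians(79))
```

```text
[ 0.63418241 -0.14435583  0.20639443]
shift [ 320.4 -273.7    4.1] turn [ 0.008  0.    -0.046] rows 8.428334125581587
```

>>> carry_out:
  rows:
    - [0, 0, 0, 0, 0, 0, 30]
    - [0, 0, 0, 0, 0, 0, 30]
    - [0, 0, 0, 0, 0, 0, 30]

```text
t: 11.9
tcp_pos: [0.6311, -0.1436, 0.1989]
tcp_rot: [-3.14, -0.0, 1.333]
ft_force: [-0.1, 0.1, -1.6]
grip_width: 0.437
```

Run:
```python
from h import *
print(bot.state()["tcp_pos"])
go(.4437,.2315,.20,np.radians(79))
```

```text
[ 0.63114581 -0.14359576  0.19891215]
shift [ 320.4 -270.5   -0.6] turn [-0.002 -0.    -0.046] rows 8.386511590214775
```

>>> carry_out:
  rows:
    - [15, -12, 0, 0, 0, 0, 30]
    - [45, -38, 0, 0, 0, 0, 30]
    - [80, -67, 0, 0, 0, -0.01, 30]
    - [115, -96, 0, 0, 0, -0.02, 30]
    - [150, -126, 0, 0, 0, -0.03, 30]
    - [185, -156, 0, 0, 0, -0.04, 30]
    - [220, -185, 0, 0, 0, -0.046, 30]
    - [255, -214, 0, 0, 0, -0.046, 30]
    - [285, -240, 0, 0, 0, -0.046, 30]
    - [308, -260, 0, 0, 0, -0.046, 30]
    - [320, -270, 0, 0, 0, -0.046, 30]
    - [320, -270, 0, 0, 0, -0.046, 30]
    - [320, -270, 0, 0, 0, -0.046, 30]
    - [320, -270, 0, 0, 0, -0.046, 30]

```text
t: 13.3
tcp_pos: [0.4448, 0.2303, 0.1997]
tcp_rot: [-3.141, 0.0, 1.379]
ft_force: [-0.2, 0.1, -1.3]
grip_width: 0.442
```

Run:
```python
from h import *
im=cam("wrist");cv2.imwrite("pics/w6.png",im["color"])
go(.4437,.2315,.056,np.radians(79))
```

```text
shift [  1.1  -1.4 143.8] turn [-0.     0.    -0.001] rows 2.8754326866655293
```

View pics/w6.png

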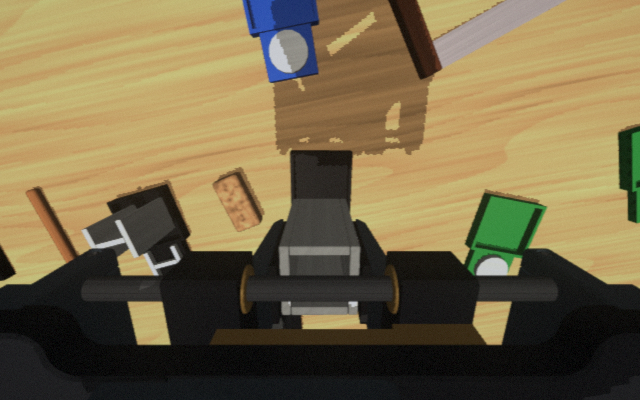

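>>> carry_out:
  rows:
    - [1, -1, 35, 0, 0, 0, 30]
    - [1, -1, 70, 0, 0, 0, 30]
    - [1, -1, 100, 0, 0, 0, 30]
    - [1, -1, 125, 0, 0, 0, 30]
    - [1, -1, 135, 0, 0, 0, 30]
    - [1, -1, 140, 0, 0, 0, 30]
    - [1, -1, 143, 0, 0, 0, 30]
    - [1, -1, 143, 0, 0, 0, 30]
    - [1, -1, 143, 0, 0, 0, 30]
    - [1, -1, 143, 0, 0, 0, 43]
    - [1, -1, 143, 0, 0, 0, 50]
    - [1, -1, 143, 0, 0, 0, 70]
    - [1, -1, 143, 0, 0, 0, 90]
    - [1, -1, 143, 0, 0, 0, 90]
    - [1, -1, 120, 0, 0, 0, 90]
    - [1, -1, 80, 0, 0, 0, 90]
    - [1, -1, 40, 0, 0, 0, 90]
    - [1, -1, 0, 0, 0, 0, 90]
    - [1, -1, 0, 0, 0, 0, 90]
    - [1, -1, 0, 0, 0, 0, 90]

```text
t: 15.35
tcp_pos: [0.4443, 0.2321, 0.2006]
tcp_rot: [3.14, -0.001, 1.379]
ft_force: [-0.6, 0.0, -1.3]
grip_width: 0.989
```

Run:
```python
from h import *
im=cam("scene")
c=im["color"][170:350,150:370]
cv2.imwrite("pics/crop7.png",cv2.resize(c,None,fx=3.3,fy=3.3,interpolation=cv2.INTER_CUBIC))
go(.6238,.1247,.20,np.radians(91.6))
```

```text
shift [-70.8 197.3  -0.6] turn [-0.    0.   -0.22] rows 4.192454595484626
```

View pics/crop7.png

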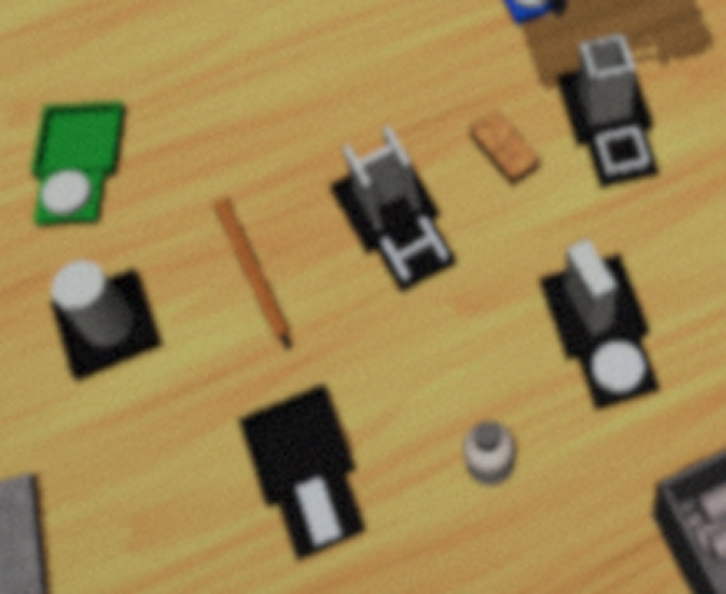

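Tube stands in its own tray (crop ~(605,80)). Next the flat bar (crop ~(592,290)).

>>> carry_out:
  rows:
    - [-14, 40, 0, 0, 0, -0.05, 90]
    - [-28, 79, 0, 0, 0, -0.1, 90]
    - [-42, 118, 0, 0, 0, -0.15, 90]
    - [-56, 158, 0, 0, 0, -0.2, 90]
    - [-71, 197, 0, 0, 0, -0.22, 90]
    - [-71, 197, 0, 0, 0, -0.22, 90]
    - [-71, 197, 0, 0, 0, -0.22, 90]
    - [-71, 197, 0, 0, 0, -0.22, 90]

```text
t: 16.2
tcp_pos: [0.6225, 0.125, 0.1985]
tcp_rot: [-3.139, 0.0, 1.599]
ft_force: [-0.0, -0.4, -0.7]
grip_width: 0.985
```

Run:
```python
from meas import *
im=cam("wrist");cv2.imwrite("pics/w8.png",im["color"]);run(im)
go(.6238,.1247,.055,np.radians(91.6))
```

```text
top [160.  12.] rect c [464.4 -10.1] size [17.3  5.8] ang 4.0 medz 0.0849
top [206.  10.] rect c [462.3  27.9] size [15.2  5.7] ang 4.0 medz 0.0849
top [455.  13.] rect c [453.9 230.8] size [39.5 18.4] ang 79.0 medz 0.0848
top [320. 196.] rect c [618.6 125.3] size [36.9 19.1] ang 1.6 medz 0.0847
sample [410.  80.] rect c [503.6 220.2] size [39.9 39.4] ang 78.7 medz 0.0206
sample [217.  83.] rect c [512.6  10.4] size [42.9 43.9] ang 4.8 medz 0.0208
sample [577. 178.] rect c [605.6 433.1] size [40.3 42.4] ang 1.6 medz 0.0204
dark [ 7. 38.] 763 c [ 469.2 -209.1] size [19.8 61.4] ang 73.4
dark [104.  60.] 349 c [ 490.2 -113.2] size [ 11.1 109.8] ang 88.5
dark [219.  55.] 4294 c [485.3   7.8] size [104.7  77.4] ang 4.9
dark [411.  50.] 3385 c [479.1 225.3] size [ 76.6 102.2] ang 79.3
dark [410.  80.] 802 c [502.8 222.5] size [29.9 30.7] ang 78.6
dark [570. 129.] 939 c [557.8 411.6] size [ 16.9 123.4] ang 72.6
dark [624. 143.] 434 c [563.  483.9] size [11.3 58.2] ang 68.2
dark [104. 181.] 4255 c [ 631.2 -139.9] size [84.3 82.8] ang 88.5
dark [323. 181.] 2576 c [627.9 128.4] size [73.8 80.6] ang 82.2
shift [ -0.5   1.5 143.9] turn [-0.002  0.     0.001] rows 2.879073695328066
```

View pics/w8.png

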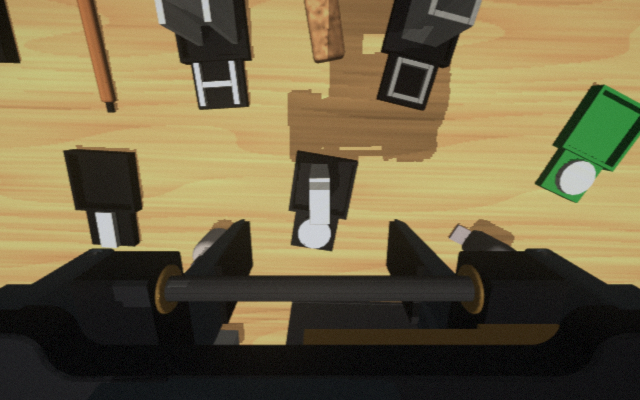

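>>> carry_out:
  rows:
    - [0, 1, 35, 0, 0, 0, 90]
    - [0, 1, 70, 0, 0, 0, 90]
    - [0, 1, 100, 0, 0, 0, 90]
    - [0, 1, 125, 0, 0, 0, 90]
    - [0, 1, 144, 0, 0, 0, 90]
    - [0, 1, 144, 0, 0, 0, 90]
    - [0, 1, 144, 0, 0, 0, 60]
    - [0, 1, 144, 0, 0, 0, 30]
    - [0, 1, 144, 0, 0, 0, 15]
    - [0, 1, 144, 0, 0, 0, 10]
    - [0, 1, 144, 0, 0, 0, 10]
    - [0, 1, 144, 0, 0, 0, 10]
    - [0, 1, 144, 0, 0, 0, 10]
    - [0, 1, 144, 0, 0, 0, 10]
    - [0, 1, 144, 0, 0, 0, 10]
    - [0, 1, 144, 0, 0, 0, 10]
  newtons: 25

```text
t: 17.85
tcp_pos: [0.6248, 0.1248, 0.0559]
tcp_rot: [-3.142, -0.0, 1.599]
ft_force: [-0.8, -1.3, 0.2]
grip_width: 0.219
```

>>> carry_out:
  rows:
    - [0, 0, -15, 0, 0, 0, 10]
    - [0, 0, -35, 0, 0, 0, 10]
    - [0, 0, -75, 0, 0, 0, 10]
    - [0, 0, -115, 0, 0, 0, 10]
    - [0, 0, -144, 0, 0, 0, 10]
    - [0, 0, -144, 0, 0, 0, 10]
    - [0, 0, -144, 0, 0, 0, 10]
    - [0, 0, -144, 0, 0, 0, 10]

```text
t: 18.65
tcp_pos: [0.624, 0.1247, 0.1989]
tcp_rot: [-3.14, 0.0, 1.599]
ft_force: [0.4, 0.0, -3.2]
grip_width: 0.214
```

Run:
```python
from h import *
go(.6285,-.1418,.20,np.radians(90))
```

```text
shift [-266.5   -3.1   -1. ] turn [-0.002  0.     0.028] rows 5.330500367717886
```

>>> carry_out:
  rows:
    - [-15, 0, 0, 0, 0, 0, 10]
    - [-50, 0, 0, 0, 0, 0.01, 10]
    - [-90, -1, 0, 0, 0, 0.02, 10]
    - [-130, -1, 0, 0, 0, 0.028, 10]
    - [-170, -2, 0, 0, 0, 0.028, 10]
    - [-210, -2, 0, 0, 0, 0.028, 10]
    - [-245, -3, 0, 0, 0, 0.028, 10]
    - [-266, -3, 0, 0, 0, 0.028, 10]
    - [-266, -3, 0, 0, 0, 0.028, 10]
    - [-266, -3, 0, 0, 0, 0.028, 10]
    - [-266, -3, 0, 0, 0, 0.028, 10]

```text
t: 19.75
tcp_pos: [0.6289, -0.1407, 0.1993]
tcp_rot: [-3.141, -0.0, 1.571]
ft_force: [0.2, 0.7, -1.9]
grip_width: 0.221
```

Run:
```python
from h import *
im=cam("wrist");cv2.imwrite("pics/w9.png",im["color"])
go(.6285,-.1418,.056,np.radians(90))
```

```text
shift [ -1.4  -0.4 143.5] turn [-0.001 -0.     0.001] rows 2.870290559584204
```

View pics/w9.png

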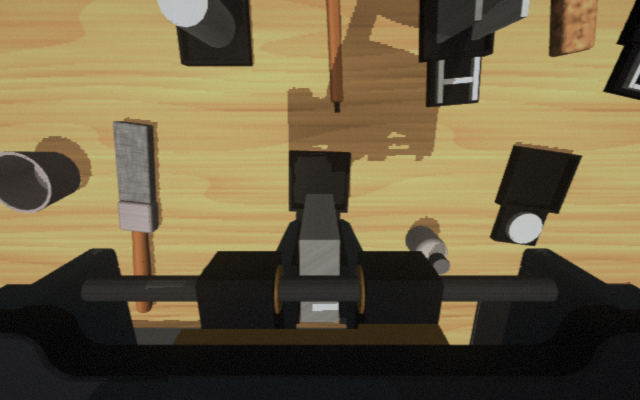

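>>> carry_out:
  rows:
    - [-1, 0, 35, 0, 0, 0, 10]
    - [-1, 0, 70, 0, 0, 0, 10]
    - [-1, 0, 100, 0, 0, 0, 10]
    - [-1, 0, 125, 0, 0, 0, 10]
    - [-1, 0, 135, 0, 0, 0, 10]
    - [-1, 0, 140, 0, 0, 0, 10]
    - [-1, 0, 143, 0, 0, 0, 10]
    - [-1, 0, 143, 0, 0, 0, 10]
    - [-1, 0, 143, 0, 0, 0, 10]
    - [-1, 0, 143, 0, 0, 0, 22]
    - [-1, 0, 143, 0, 0, 0, 30]
    - [-1, 0, 143, 0, 0, 0, 60]
    - [-1, 0, 143, 0, 0, 0, 90]
    - [-1, 0, 143, 0, 0, 0, 90]
    - [-1, 0, 120, 0, 0, 0, 90]
    - [-1, 0, 80, 0, 0, 0, 90]
    - [-1, 0, 40, 0, 0, 0, 90]
    - [-1, 0, 0, 0, 0, 0, 90]
    - [-1, 0, 0, 0, 0, 0, 90]
    - [-1, 0, 0, 0, 0, 0, 90]

```text
t: 21.8
tcp_pos: [0.6297, -0.1423, 0.2008]
tcp_rot: [3.14, 0.0, 1.571]
ft_force: [-0.4, 0.4, -0.5]
grip_width: 0.988
```

Run:
```python
from meas import *
im=cam("scene");P=cloud(im)
c=im["color"][170:350,150:370]
cv2.imwrite("pics/crop10.png",cv2.resize(c,None,fx=3.3,fy=3.3,interpolation=cv2.INTER_CUBIC))
m=((P[...,2]>.077)&(P[...,2]<.092)&(im["color"].max(2)>90)).astype(np.uint8)
n,l,st,ce=cv2.connectedComponentsWithStats(m)
for i in range(1,n):
    if st[i][4]>30 and 150<ce[i][0]<370 and 170<ce[i][1]<350: print(ce[i].round(),st[i][4],plane(im,ce[i],.084).round(3))
go(.457,-.252,.20,np.pi/2)
```

```text
[334. 187.] 102 [[0.446 0.233 0.084]]
[264. 217.] 96 [[0.451 0.009 0.084]]
[172. 254.] 82 [[ 0.453 -0.253  0.084]]
[234. 295.] 160 [[ 0.63  -0.142  0.084]]
shift [-109.9 -172.    -0.5] turn [-0. -0.  0.] rows 4.082558628192981
```

View pics/crop10.png

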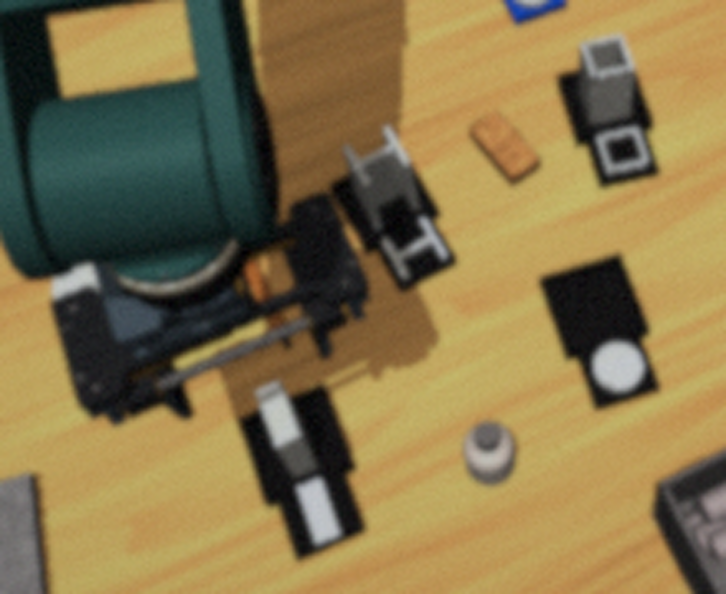

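Flat bar stands in its tray. Back to the round bar in the spare tray.

>>> carry_out:
  rows:
    - [-22, -34, 0, 0, 0, 0, 90]
    - [-44, -69, 0, 0, 0, 0, 90]
    - [-66, -103, 0, 0, 0, 0, 90]
    - [-88, -138, 0, 0, 0, 0, 90]
    - [-110, -172, 0, 0, 0, 0, 90]
    - [-110, -172, 0, 0, 0, 0, 90]
    - [-110, -172, 0, 0, 0, 0, 90]
    - [-110, -172, 0, 0, 0, 0, 90]

```text
t: 22.65
tcp_pos: [0.4577, -0.2519, 0.1993]
tcp_rot: [-3.141, -0.001, 1.571]
ft_force: [0.6, 0.4, -0.7]
grip_width: 0.99
```

Run:
```python
from meas import *
im=cam("wrist");cv2.imwrite("pics/w11.png",im["color"]);run(im)
go(.457,-.252,.055,np.pi/2)
```

```text
top [584. 192.] rect c [449.6   7.8] size [43.5 44.8] ang 4.3 medz 0.0844
top [319. 198.] rect c [ 454.7 -251.4] size [36.1 40.7] ang 0.0 medz 0.0847
sample [320.  62.] rect c [ 323.3 -251.4] size [40.2 40.8] ang 35.0 medz 0.0208
dark [519. 176.] 2967 c [456.9   3.4] size [88.3 83.5] ang 4.7
dark [615. 172.] 647 c [448.6 108.6] size [33.9 73.7] ang 84.7
dark [317. 173.] 2060 c [ 458.4 -253.4] size [76.1 73.8] ang 0.0
shift [ -0.3  -0.8 144.4] turn [-0.001 -0.     0.001] rows 2.8879295886669034
```

View pics/w11.png

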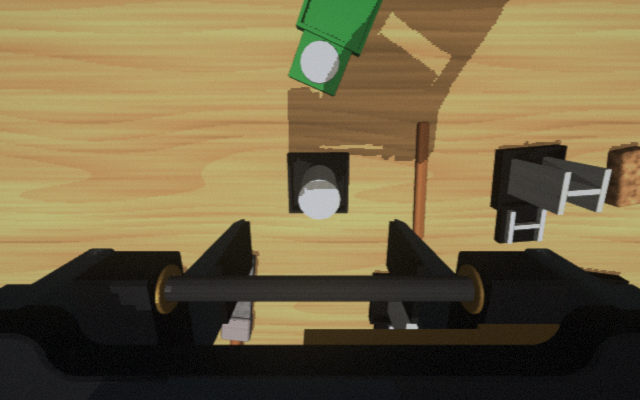

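>>> carry_out:
  rows:
    - [0, -1, 35, 0, 0, 0, 90]
    - [0, -1, 70, 0, 0, 0, 90]
    - [0, -1, 100, 0, 0, 0, 90]
    - [0, -1, 125, 0, 0, 0, 90]
    - [0, -1, 144, 0, 0, 0, 90]
    - [0, -1, 144, 0, 0, 0, 90]
    - [0, -1, 144, 0, 0, 0, 60]
    - [0, -1, 144, 0, 0, 0, 35]
    - [0, -1, 144, 0, 0, 0, 30]
    - [0, -1, 144, 0, 0, 0, 30]
    - [0, -1, 144, 0, 0, 0, 30]
    - [0, -1, 144, 0, 0, 0, 30]
    - [0, -1, 144, 0, 0, 0, 30]
    - [0, -1, 144, 0, 0, 0, 30]
  newtons: 30

```text
t: 24.1
tcp_pos: [0.4565, -0.2523, 0.0561]
tcp_rot: [3.141, 0.0, 1.571]
ft_force: [-0.8, 1.8, 5.2]
grip_width: 0.457
```

>>> carry_out:
  rows:
    - [0, 0, -15, 0, 0, 0, 30]
    - [0, 0, -35, 0, 0, 0, 30]
    - [0, 0, -75, 0, 0, 0, 30]
    - [0, 0, -115, 0, 0, 0, 30]
    - [0, 0, -144, 0, 0, 0, 30]
    - [0, 0, -144, 0, 0, 0, 30]
    - [0, 0, -144, 0, 0, 0, 30]
    - [0, 0, -144, 0, 0, 0, 30]

```text
t: 24.9
tcp_pos: [0.4555, -0.2517, 0.1987]
tcp_rot: [-3.14, -0.001, 1.571]
ft_force: [0.4, -0.6, -3.7]
grip_width: 0.457
```

Run:
```python
from h import *
go(.626,.128,.20,np.radians(90))
```

```text
shift [379.7 170.5  -1.2] turn [-0.002 -0.001  0.   ] rows 8.324885549450078
```

>>> carry_out:
  rows:
    - [15, 7, 0, 0, 0, 0, 30]
    - [45, 20, 0, 0, 0, 0, 30]
    - [85, 38, 0, 0, 0, 0, 30]
    - [125, 56, 0, 0, 0, 0, 30]
    - [165, 74, 0, 0, 0, 0, 30]
    - [205, 92, 0, 0, 0, 0, 30]
    - [245, 110, 0, 0, 0, 0, 30]
    - [285, 128, 0, 0, 0, 0, 30]
    - [325, 146, 0, 0, 0, 0, 30]
    - [360, 162, 0, 0, 0, 0, 30]
    - [380, 170, 0, 0, 0, 0, 30]
    - [380, 170, 0, 0, 0, 0, 30]
    - [380, 170, 0, 0, 0, 0, 30]
    - [380, 170, 0, 0, 0, 0, 30]

```text
t: 26.3
tcp_pos: [0.6256, 0.1268, 0.1992]
tcp_rot: [-3.14, 0.0, 1.57]
ft_force: [-0.2, -0.6, -3.7]
grip_width: 0.455
```

Run:
```python
from h import *
im=cam("wrist");cv2.imwrite("pics/w12.png",im["color"])
go(.626,.128,.0565,np.radians(90))
```

```text
shift [  1.3   0.4 142.9] turn [-0.001  0.    -0.001] rows 2.8585099309604636
```

View pics/w12.png

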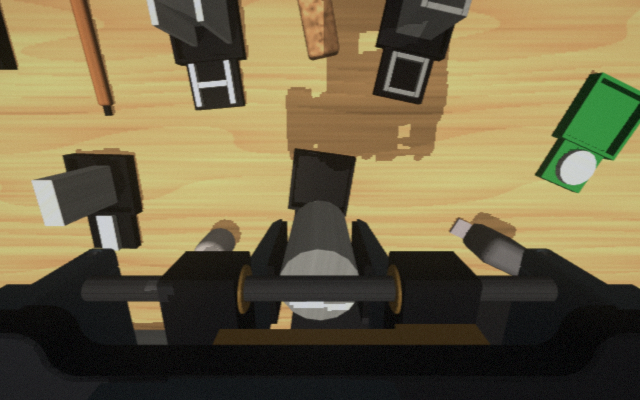

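>>> carry_out:
  rows:
    - [1, 0, 35, 0, 0, 0, 30]
    - [1, 0, 70, 0, 0, 0, 30]
    - [1, 0, 100, 0, 0, 0, 30]
    - [1, 0, 125, 0, 0, 0, 30]
    - [1, 0, 135, 0, 0, 0, 30]
    - [1, 0, 140, 0, 0, 0, 30]
    - [1, 0, 143, 0, 0, 0, 30]
    - [1, 0, 143, 0, 0, 0, 30]
    - [1, 0, 143, 0, 0, 0, 30]
    - [1, 0, 143, 0, 0, 0, 44]
    - [1, 0, 143, 0, 0, 0, 50]
    - [1, 0, 143, 0, 0, 0, 70]
    - [1, 0, 143, 0, 0, 0, 90]
    - [1, 0, 143, 0, 0, 0, 90]
    - [1, 0, 120, 0, 0, 0, 90]
    - [1, 0, 80, 0, 0, 0, 90]
    - [1, 0, 40, 0, 0, 0, 90]
    - [1, 0, 0, 0, 0, 0, 90]
    - [1, 0, -40, 0, 0, 0, 90]
    - [1, 0, -80, 0, 0, 0, 90]

```text
t: 28.35
tcp_pos: [0.626, 0.1288, 0.2817]
tcp_rot: [3.142, -0.0, 1.571]
ft_force: [0.2, 0.9, 0.6]
grip_width: 0.99
```

>>> carry_out:
  rows:
    - [-30, 5, -40, 0, 0, 0, 90]
    - [-65, 10, -80, 0, 0, 0, 90]
    - [-100, 17, -120, 0, 0, 0, 90]
    - [-127, 23, -142, 0, 0, 0, 90]
    - [-127, 23, -142, 0, 0, 0, 90]
    - [-127, 23, -142, 0, 0, 0, 90]
    - [-127, 23, -142, 0, 0, 0, 90]
    - [-127, 23, -142, 0, 0, 0, 90]

```text
t: 29.15
tcp_pos: [0.6488, 0.0027, 0.4206]
tcp_rot: [-3.14, -0.0, 1.572]
ft_force: [0.8, 0.0, -0.1]
grip_width: 0.987
```

Run:
```python
from meas import *
print(bot.state()["tcp_pos"])
im=cam("wrist");cv2.imwrite("pics/w13.png",im["color"]);run(im)
```

```text
[0.64879329 0.00268255 0.42058728]
top [470.  28.] rect c [443.9 232.4] size [41.1 40.9] ang 79.2 medz 0.0846
top [323.  33.] rect c [449.3   8.1] size [42.6 43.7] ang 4.1 medz 0.0847
top [235. 150.] rect c [ 629.2 -142.1] size [46.1 19.7] ang 0.0 medz 0.0848
top [392. 150.] rect c [627.5 128.7] size [41.6 40.3] ang 57.5 medz 0.0845
sample [440.  76.] rect c [503.6 220. ] size [41.3 40.1] ang 78.9 medz 0.0203
sample [323.  81.] rect c [512.8  10.3] size [42.6 43.3] ang 5.1 medz 0.0208
sample [544. 134.] rect c [605.3 431.7] size [41.2 41. ] ang 13.7 medz 0.0203
sample [246. 177.] rect c [ 689.1 -142.5] size [19.7 47.1] ang 88.4 medz 0.0208
sample [378. 175.] rect c [686.5 120. ] size [38.6 40.4] ang 0.1 medz 0.0205
dark [439.  51.] 1492 c [467.4 226.5] size [ 77.4 125.2] ang 78.7
dark [321.  61.] 1709 c [476.1   6.9] size [123.7  72.9] ang 4.6
dark [176.  49.] 2067 c [ 459.  -252.6] size [74. 79.] ang 0.1
dark [378. 148.] 1154 c [649.4 124.4] size [ 75.1 122. ] ang 81.8
dark [253. 149.] 1083 c [ 651.9 -140.5] size [121.1  75. ] ang 0.1
dark [ 63. 142.] 307 c [ 623.1 -498. ] size [54.6 30.8] ang 5.8
```

View pics/w13.png

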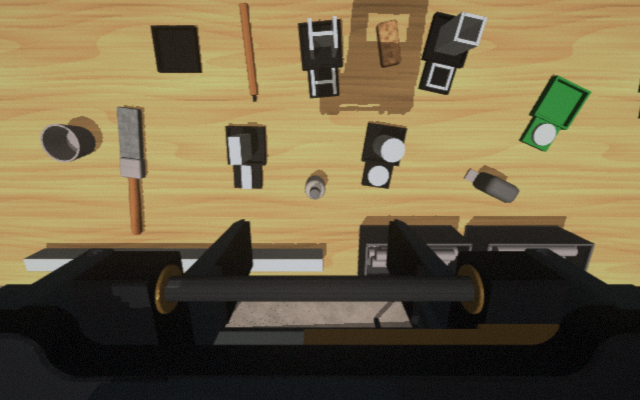

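All four match their samples and the spare tray at (177,48) is empty, so I'm handing in.

```bash
python3 -c "
from cell import bot
print(bot.hand_in())"
```

```text
the job is handed in; nothing more can be done
None
```

All four offcuts now stand in the trays with their own sections, and the job is handed in. It took about 29 s of the 128 s; the hand-in reports no verdict.

I parked the round bar in the spare tray, moved the square tube to its tray and the flat bar to its tray, then moved the round bar home. The I-beam was already in its own tray, so I left it alone.

In the last wrist picture:
- **Position:** the three moved offcuts are about 1–2 mm from the middle of their pockets.
- **Height and uprightness:** every top measured about 0.0845–0.085 m against the expected 0.084 m, so they are flat on the tray floors and upright.
- **I-beam:** its measured position matched the first wrist picture to within 1 mm.
- **Spare tray:** empty.
- **Gripper:** open and well clear of everything, at about 0.42 m height.

No check failed or disagreed beyond the 2 mm calibration error.

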